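# Hang the solder-reel carrier on the hook deep in the bench cabinet

### The arm

A 7-joint arm with a two-finger parallel gripper is mounted at the origin on the work surface. World frame = base frame: x ahead of the robot, y to its left, z up, the work surface at z = 0. Lengths are in m, angles in degrees, forces in N, time in s.
With the tool pointing down it reaches from about 0.425 to 0.95 m from the base axis. Payload 16.7 kg.
Tool frame: the origin (TCP) lies on the front face of the gripper's body, between the roots of the fingers; the fingertips stand 97 mm ahead of it and the grasp point (between the pads) lies 78 mm ahead of it; z points along the fingers, y is the line along which they close (so a half turn about z gives the same grasp; the last joint's range is limited). The gripper opens to 94 mm and grips with 3 to 60 N. Pads are 16 mm wide; open, the fingers measure 119 mm over their backs; the gripper's body (75 mm by 177 mm) begins 78 mm behind the grasp point.
Start: joints at [-85.514, 24.414, 4.234, 92.017, -1.954, 63.644, -3.845], TCP at [0.152, 0.658, 0.303] pointing down, gripper open.
Joint ranges: [-163.25, 163.25], [-28.42, 122.38], [-70.27, 78.77], [12.13, 141.07], [-58.53, 238.53], [9.26, 117.41], [-156.51, 156.51]. Speed limits (degrees/s): [108.29, 108.29, 136.94, 136.94, 172.46, 172.46, 172.46].

### API

Orientations are given as a 3x3 rotation matrix whose columns are the frame's x, y, z axes.
In Python, from bench import robot gives the robot as it stands. The module is installed in compiled form; this text tells all that it offers.
- The arm moves only by the tool drive_tool, never from a script. Its argument "increments" is text: rows parted by semicolons, each of 7 numbers parted by spaces: the shift along the tool's x, y, z in mm, then the turn, a rotation vector about the tool's x, y, z in degrees, then the finger opening in mm, from 0 to 94. A call has 1 to 10 rows; each row shifts and turns the commanded pose from where the row before left it, along the tool's axes as they then stand; what a row does not reach is not made up. A row lasts 1/10 s, in which the tool goes at most 50 mm and 8.59 degrees, less where a joint would pass 70% of its speed; a pose out of reach is approached as far as the arm can. A call is refused whole if a number of a shift passes 50 or a number of a turn 8.59, either way. A call with a gripper value outside its range is refused whole. The fingers move at their own pace and stop on an object; the grip force is fixed at half the most. Time passes only in rows, so rows that do not move let the fingers close. It gives the time, the measured TCP pose, the force and the opening at its end, in the units of the state.
- robot.state(): the state, without advancing time (a new reading comes with each control period).
- robot.grab_frame(name): name is "scene" or "top" or "wrist"; returns the picture (480x640x3 uint8, red, green, blue); there is no depth.
- robot.calibration(name): a dict with "fov_y" (degrees; the focal length in pixels is half the picture's height over the tangent of half this angle, whatever the lens; pixels are square), "cx", "cy" (the principal point, pixels), "D" ([k1, k2, p1, p2, k3] as OpenCV has them; the pictures are not rectified), "R" (3x3) and "t" (3): a world point X has camera coordinates R X + t; the wrist camera has in their place "tool_from_camera" (4x4, takes a point from camera to tool coordinates, whose origin is the TCP and whose axes are the flange's). Camera axes: x right, y down, z forward; pixel columns grow to the right and rows downward; lengths in m; the calibration is good to about 2 mm. A picture is of the moment at which its call begins: read the wrist's pose just before it. calibration takes no time and is no camera call.
- robot.close_job(): hands the job in, once; it reports no verdict.
The state is a dict: "time_s": time; "joint_positions": joint angles; "qd": joint speeds; "tau": joint torques, N m; "tool_pos": TCP position; "ee_rot": TCP orientation; "wrist_force": force on the tool from outside, world axes, zero at the start; "moment": the same for the moment, N m; "gripper_width": finger opening in m.
Only numpy, scipy, OpenCV 4.12 (cv2) and the standard library are available. Lean on these libraries where they do the work, as an engineer would, in place of code of your own. Each camera call takes 0.05 s, during which the arm holds its last target. There are 200 camera calls.

### The job

Pick up the solder-reel carrier by its handle and hang it by the bar at the top of its yoke on the hook at the back of the low bench cabinet, tilting it to get it in under the front apron. Neither the hook's height nor the buffer's depth is known exactly, so feel for them: lay the bar gently on the hook and, still in hand, ease the carrier back along the hook until its reel just presses on the rubber buffer, then let go so that it hangs upright and still. Push only lightly on the cabinet, hook and buffer (they bear up to 15 N) and leave the other things where they are.

Things in the scene. Friction and masses are not known exactly. Their poses are not given: they have to be found in the camera images.
- carrier: Solder-reel carrier, rigid, 0.11 to 0.18 kg, 207 mm long, 38 wide, 115 tall; stands on the table on its reel and a tail foot. Origin: underside, straight below the reel's axle; x points from handle to reel (nose), z up. Straight black handle 12 mm wide (y), 18 high, axis at z = 32 mm, clear to grip from x = -170 to -45 mm; the tail foot, 24 mm wide and high, is at x = -179 mm.
- axle (a point): middle of the carrier's reel, 24 mm above the carrier's origin. The reel is fixed, 48 mm in diameter, 30 mm wide, axle along y
- bar (a point): middle of the carrier's top bar, (-10, 0, 112) mm from the carrier's origin: a round bar 6 mm thick, along y, between two upright posts (8 x 3 mm, at y = +-17.5 mm). The window below it is 32 mm wide and 61 mm high, down to the reel. The centre of mass is within 5 mm of straight below the bar, so the carrier hangs nearly level
- grip (a point): a good place to grip the handle, on its axis: (-150, 0, 32) mm from the carrier's origin; the handle is 12 mm wide there. Held here, the hand stays about 50 to 70 mm in front of the cabinet when the carrier hangs
- cabinet: Low grey bench cabinet, fixed, 240 mm wide (y), 145 deep, 202 tall, side walls 6 mm, lower back open. Origin: on the table under the middle of its open front; x points straight into it, z up. Bay floor at z = 40 mm; clear roof, underside at z = 197 mm
- apron (a point): middle of the lower edge of the apron that hangs from the roof across the front: cabinet (0, 0, 150) mm, 6 mm thick (x = 0 to 6). The opening below is 110 mm high: too low for the upright carrier. With its nose tipped down (handle up) 40 degrees, the bar leading, the carrier is only 101 mm high; bring it upright behind the apron
- rail: Aluminium back rail across the top of the bay, 44 mm high, 12 mm thick, front face at cabinet x = 95 mm, spanning z = 153 to 197 mm; fixed to the cabinet, same axes, carries the hook. Origin: at slot_mid
- slot_mid (a point): on the rail's front face, cabinet (95, 0, 165) mm. The rigid steel hook is clamped in a short upright slot here and its height is NOT measured: its shank's top lies up to 6 mm above or below this point. The shank, 8 mm thick, runs level 51 mm from the rail towards the open front
- hook_end (a point): cabinet (44, 0, 177) mm: nominal top of the hook's upturned tip (with the hook in the middle of its slot; really up to 6 mm higher or lower). Tip round, 8 mm thick, 12 mm above the shank's top. The bar must pass between tip and roof, then go down on the shank behind the tip (bar axis at cabinet x = 52 to 65 mm)
- buffer_bar: Aluminium bar across the lower back of the bay, 30 mm high, 8 mm thick, front face at cabinet x = 137, middle at z = 82 mm (its origin); same axes as the cabinet. It carries the buffer on a stem
- buffer_mid (a point): cabinet (109, 0, 82) mm: nominal middle of the front face of a round rubber buffer, 38 mm in diameter, facing the open front. The buffer is screwed in or out and its depth is NOT measured: the face is up to 9 mm nearer or farther in x. It is sprung, about 4 N per mm, 8 mm travel. The upright hanging carrier's reel (24 mm ahead of its axle) meets it with the bar at cabinet x = 66 to 84 mm
- screwdriver: a screwdriver 160 mm long lying beside the carrier; bystander; origin at the centre of its underside
- display: a small red display module, 50 x 34 x 10 mm, lying beside the carrier; bystander; origin at the centre of its underside
- breadboard: a white breadboard, 55 x 165 x 10 mm, lying in front of the cabinet; bystander; origin at the centre of its underside
- glue: a blue glue bottle, 30 mm across, 100 mm tall; bystander; origin at the centre of its underside
- flux_jar: an amber jar, 34 mm across, 45 mm tall, standing in the cabinet's bay near its left side wall; bystander; origin at the centre of its underside
- dispenser: a white solder dispenser, 70 x 60 x 80 mm; bystander; origin at the centre of its underside
- meter: an orange multimeter, 150 x 75 x 34 mm; bystander; origin at the centre of its underside

How it is judged (in metres and radians):
On the way, in this order (a step that is already met when the one before it is completed fails the run):
1. the carrier is held in the bay, tilted nose-down or upright, its bar in behind the apron (x of bar in the frame of cabinet between 0.01 and 0.094 m and z of bar in the frame of cabinet above 0.09 m and y of bar in the frame of cabinet between -0.016 and 0.016 m and contact force between the fingers and carrier above 0.5 N), for 0.1 s.
2. still in hand, the bar lies on the hook and the reel presses on the buffer (over 1 N) (x of bar in the frame of cabinet between 0.054 and 0.094 m and z of bar in the frame of cabinet between 0.157 and 0.179 m and y of bar in the frame of cabinet between -0.016 and 0.016 m and contact force between carrier and rail above 0.3 N and contact force between carrier and buffer_bar above 1 N and contact force between the fingers and carrier above 0.5 N), for 0.2 s.
At the end, for the whole second after the job is handed in: the carrier hangs by its bar on the hook, released and still (under 30 mm/s, 0.3 rad/s), within 20 degrees of upright, the bar's axis behind the hook's tip (54 to 94 mm into the cabinet), 157 to 179 mm above the table and within 16 mm of the hook's line sideways (x of bar in the frame of cabinet between 0.054 and 0.094 m and z of bar in the frame of cabinet between 0.157 and 0.179 m and y of bar in the frame of cabinet between -0.016 and 0.016 m and contact force between carrier and rail above 0.3 N and angle between carrier's own z axis and vertical below 0.35 rad and linear speed of carrier below 0.03 m/s and angular speed of carrier below 0.3 rad/s and contact force between the fingers and carrier below 0.1 N); the robot touches nothing.
It fails at once if the cabinet, its hook or its buffer is pushed with more than 15 N by the carrier or the robot (contact force between any of carrier, the arm, the fingers and cabinet above 15 N).
It fails at once if a bystander is moved more than 30 mm (distance of any of screwdriver, display, breadboard, glue, flux_jar, dispenser, meter from where it was at the start of the episode above 0.03 m).
It also fails if it takes over 69 s, if anything falls off the work surface, if the arm or the gripper's body presses on something with over 40 N, if the wrist force passes 120 N, or if a joint passes its speed limit or range.

## Working session

There is one attempt and no reset: what is moved stays moved. The work goes in short steps, Python scripts to look and compute and a tool call to move; the robot and the scene stay as the last step left them, time stands still between calls to the robot, and variables do not carry over. Pictures are saved under pics/ and viewed, on a budget of 10 in all, crops included, one or two more only if the job needs it, and the job is handed in when it is done.

Besides the shell and the picture viewer there is one more tool, called after ">>>" as name(argument=value, ...), one argument or row to a line, values as JSON. drive_tool: Moves the arm, as the interface text tells. Its arguments: {"type":"object","properties":{"increments":{"type":"string"}},"required":["increments"]}

```bash
mkdir -p pics
python3 - <<'E'
from bench import robot
import cv2,numpy as np
s=robot.state();print({k:np.round(v,3).tolist() for k,v in s.items()})
for n in("scene","top"):
    cv2.imwrite(f"pics/{n}0.png",robot.grab_frame(n)[:,:,::-1]);print(n,robot.calibration(n))
print(robot.calibration("wrist"))
E
```

```text
{'time_s': 0.0, 'joint_positions': [-85.516, 24.449, 4.232, 92.051, -1.953, 63.646, -3.845], 'qd': [-0.042, 0.005, 0.018, 0.115, -0.046, 0.068, -0.065], 'tau': [0.003, -93.583, 3.668, -45.421, -0.049, 0.02, 0.0], 'tool_pos': [0.152, 0.657, 0.302], 'ee_rot': [[-0.974, 0.226, -0.0], [0.226, 0.974, -0.001], [-0.0, -0.001, -1.0]], 'wrist_force': [-0.198, -0.133, 0.544], 'moment': [-0.003, -0.022, 0.027], 'gripper_width': 0.094}
scene {'fov_y': 45.99845188521361, 'cx': 317.92333770012203, 'cy': 240.4102661619446, 'D': array([-0.0055149,  0.       ,  0.       ,  0.       ,  0.       ]), 'R': array([[-0.0368582 ,  0.99930612, -0.00536234],
       [ 0.66733786,  0.02061909, -0.74446963],
       [-0.74384249, -0.03101831, -0.66763479]]), 't': array([ 1.15655215e-03, -2.54773474e-01,  1.75007734e+00])}
top {'fov_y': 57.23374424546044, 'cx': 319.3243582707386, 'cy': 241.010090177041, 'D': array([0.01136943, 0.        , 0.        , 0.        , 0.        ]), 'R': array([[-0.02808344, -0.99948531, -0.0155058 ],
       [-0.98803815,  0.03010813, -0.15124191],
       [ 0.15163092,  0.01107293, -0.98837516]]), 't': array([0.0347467 , 0.5208399 , 1.07957386])}
{'fov_y': 59.95544218403004, 'cx': 321.42492270492494, 'cy': 233.5748036289636, 'D': array([-0.09241494,  0.        ,  0.        ,  0.        ,  0.        ]), 'tool_from_camera': array([[-1.70467694e-03, -9.60680906e-01, -2.77649582e-01,
         8.04375612e-02],
       [ 9.99998423e-01, -1.77588039e-03,  4.97074906e-06,
         1.00553072e-03],
       [-4.97847751e-04, -2.77649135e-01,  9.60682419e-01,
        -8.19504717e-02],
       [ 0.00000000e+00,  0.00000000e+00,  0.00000000e+00,
         1.00000000e+00]])}
```

View pics/scene0.png

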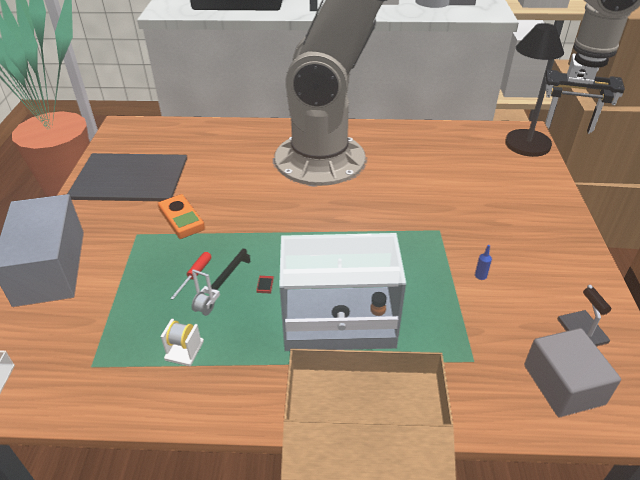

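View pics/top0.png

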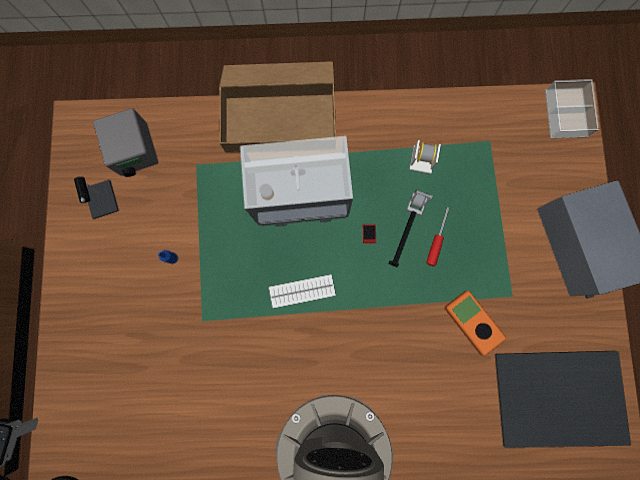

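Scene (seen from behind the cabinet) shows the hook at (341,312) and the jar at (379,303). The top view shows the handle tail at about (394,264), the yoke at (420,200) and the cabinet roof's corners at about (241,147), (347,138), (352,203) and (247,211). The breadboard is at (302,291) and the screwdriver at (438,238).

```bash
cat > h.py <<'E'
from bench import robot
import cv2,numpy as np
def ray(n,uv,st=None):
    c=robot.calibration(n);f=240/np.tan(np.radians(c["fov_y"]/2))
    K=np.array([[f,0,c["cx"]],[0,f,c["cy"]],[0,0,1]])
    p=cv2.undistortPoints(np.array([[uv]],float),K,np.array(c["D"]))[0,0]
    d=np.array([p[0],p[1],1.])
    if n=="wrist":
        T=np.array(c["tool_from_camera"]);R=np.array(st["ee_rot"])
        return np.array(st["tool_pos"])+R@T[:3,3],R@T[:3,:3]@d
    R=np.array(c["R"]);return -R.T@np.array(c["t"]),R.T@d
def at(n,uv,z,st=None):
    o,d=ray(n,uv,st);return o+d*(z-o[2])/d[2]
def tri(*rs):
    A=0;b=0
    for o,d in rs:
        d=d/np.linalg.norm(d);P=np.eye(3)-np.outer(d,d);A=A+P;b=b+P@o
    return np.linalg.solve(A,b)
def proj(n,X,st=None):
    c=robot.calibration(n);f=240/np.tan(np.radians(c["fov_y"]/2))
    K=np.array([[f,0,c["cx"]],[0,f,c["cy"]],[0,0,1]])
    if n=="wrist":
        T=np.array(c["tool_from_camera"]);R=np.array(st["ee_rot"])@T[:3,:3];o=np.array(st["tool_pos"])+np.array(st["ee_rot"])@T[:3,3]
        R=R.T;t=-R@o
    else: R=np.array(c["R"]);t=np.array(c["t"])
    return cv2.projectPoints(np.atleast_2d(X).astype(float),cv2.Rodrigues(R)[0],t,K,np.array(c["D"]))[0][:,0]
E
python3 - <<'E'
from h import *
for l,uv,z in [("tail",(394,264),.03),("bar",(420,196),.112),("bl",(241,147),.202),("br",(347,138),.202),("fr",(352,203),.202),("fl",(247,211),.202),("bb",(302,291),.01),("sd",(438,238),.01)]:
    print(l,at("top",uv,z).round(3))
im=cv2.imread("pics/top0.png")[120:300,220:460]
cv2.imwrite("pics/topc.png",cv2.resize(im,None,fx=3.3,fy=3.3,interpolation=cv2.INTER_CUBIC))
E
```

```text
tail [ 0.458 -0.168  0.03 ]
bar [ 0.613 -0.227  0.112]
bl [0.716 0.188 0.202]
br [ 0.729 -0.051  0.202]
fr [ 0.579 -0.057  0.202]
fl [0.568 0.175 0.202]
bb [0.398 0.068 0.01 ]
sd [ 0.525 -0.289  0.01 ]
```

View pics/topc.png

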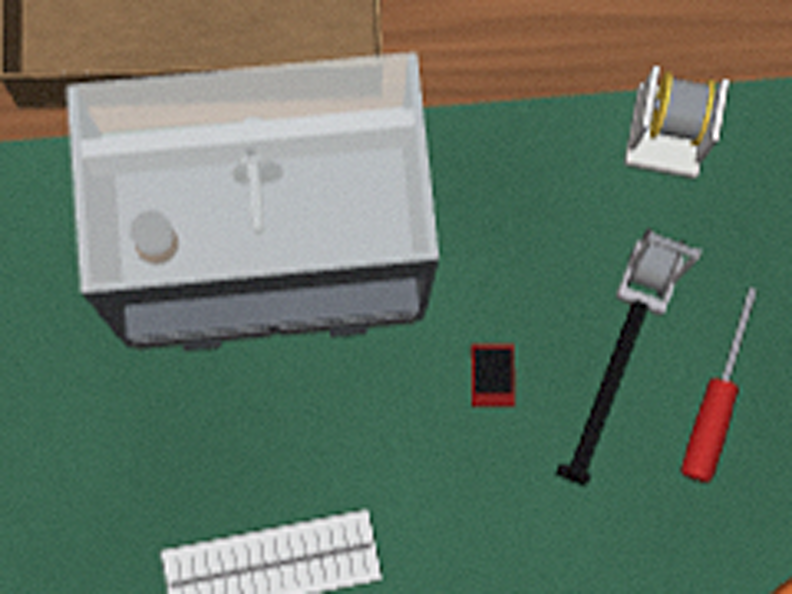

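Crop: roof corners at (68,87), (417,54), (439,258), (82,292). Handle runs from (640,308) to (578,462), top bar is about (648,234) to (700,252), hook shank runs from (252,155) to (259,230), jar (155,235).

Run:
```python
from h import *
P=lambda u,v,z:at("top",(u/3.3+220,v/3.3+120),z)
bl,br,fr,fl=[P(u,v,.202) for u,v in[(68,87),(417,54),(439,258),(82,292)]]
print("corners",*[p.round(3) for p in(bl,br,fr,fl)])
print("size",np.linalg.norm(bl-br),np.linalg.norm(fl-fr),np.linalg.norm(bl-fl),np.linalg.norm(br-fr))
yaw=lambda d:np.degrees(np.arctan2(d[1],d[0]))
ey=(bl+fl-br-fr);ex=bl+br-fl-fr
print("yaw",yaw(ey)-90,yaw(ex))
h1=P(252,155,.165);h2=P(259,230,.177);print("hook",h1.round(3),h2.round(3),yaw(h1-h2))
a=P(640,308,.041);b=P(578,462,.041);c=P(674,243,.115);t=P(573,473,.044)
print("handle",a.round(3),b.round(3),yaw(a-b),"bar",c.round(3),"tail",t.round(3),t-c,np.linalg.norm((t-c)[:2]),yaw(c-t))
print("cen",((bl+br+fl+fr)/4).round(3))
```

```text
corners [0.718 0.189 0.202] [ 0.733 -0.05   0.202] [ 0.59  -0.059  0.202] [0.574 0.18  0.202]
size 0.23905629134449144 0.2392835433047369 0.14365933144367624 0.1434794462138751
yaw 3.7356048686335726 3.6923277779850077
hook [0.678 0.066 0.165] [0.62  0.062 0.177] 4.414168924617173
handle [ 0.586 -0.224  0.041] [ 0.467 -0.17   0.041] -24.659082458860553 bar [ 0.617 -0.236  0.115] tail [ 0.459 -0.165  0.044] [-0.15875474  0.07108259 -0.071     ] 0.17394195423472142 -24.120494513801432
cen [0.654 0.065 0.202]
```

>>> drive_tool(
  increments="0 0 -40 0 0 0 94;0 0 -40 0 0 0 94;0 0 -40 0 0 0 94;-40 -24 0 0 0 0 94;-40 -24 0 0 0 0 94;-40 -24 0 0 0 0 94;-40 -24 0 0 0 0 94;-40 -24 0 0 0 0 94;-40 -24 0 0 0 0 94;-40 -24 0 0 0 0 94",
)

```text
time_s: 1.1
tool_pos: [0.3883, 0.4289, 0.4225]
ee_rot: [[-0.974, 0.226, -0.0], [0.226, 0.974, -0.0], [0.0, -0.0, -1.0]]
wrist_force: [1.4, 0.5, -0.1]
gripper_width: 0.0943
```

>>> drive_tool(
  increments="-40 -24 0 0 0 0 50;-18 -40 0 0 0 0 50;-18 -40 0 0 0 0 50;-18 -40 0 0 0 0 50;-18 -40 0 0 0 0 50;-18 -40 0 0 0 0 50;-18 -40 0 0 0 0 50;-18 -40 0 0 0 0 50;0 -40 0 0 0 0 50;0 -40 0 0 0 0 50",
)

```text
time_s: 2.1
tool_pos: [0.4618, 0.0173, 0.4224]
ee_rot: [[-0.974, 0.226, -0.001], [0.226, 0.974, -0.0], [0.001, -0.0, -1.0]]
wrist_force: [0.3, 0.3, 0.3]
gripper_width: 0.05
```

>>> drive_tool(
  increments="0 -40 0 0 0 0 50;0 -40 0 0 0 0 50;0 -40 0 0 0 5.6 50;0 -40 0 0 0 5.7 50;0 0 0 0 0 0 50;0 0 0 0 0 0 50",
)

```text
time_s: 2.7
tool_pos: [0.422, -0.1362, 0.4227]
ee_rot: [[-0.911, 0.413, 0.0], [0.413, 0.911, 0.001], [0.0, 0.001, -1.0]]
wrist_force: [0.2, 0.7, -0.4]
gripper_width: 0.0501
```

Run:
```python
from h import *
s=robot.state();cv2.imwrite("pics/w1.png",robot.grab_frame("wrist")[:,:,::-1])
import json;json.dump({k:np.array(v).tolist() for k,v in s.items()},open("w1.json","w"))
print(np.round(s["joint_positions"],1))
ps=-24.4*np.pi/180;ex=np.array([np.cos(ps),np.sin(ps),0]);bar=np.array([.617,-.236,.112])
for l,X in [("bar",bar),("grip-150",bar-ex*.14+[0,0,-.071]),("nosehandle",bar-ex*.035+[0,0,-.071])]: print(l,proj("wrist",X,s).round(0))
```

```text
[-33.8  -7.7  39.8 112.4   5.1  73.6  69.9]
bar [[311. 393.]]
grip-150 [[312. 254.]]
nosehandle [[312. 334.]]
```

View pics/w1.png

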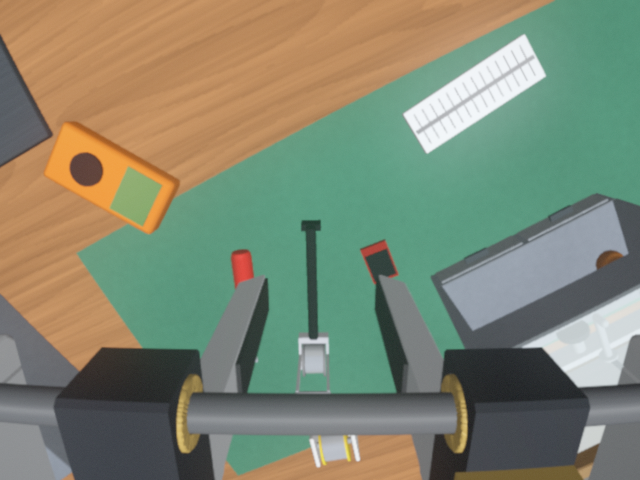

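The wrist view shows the handle running from (311,232) to (314,336), between the fingers, with the bar at about (313,393), close to where I predicted it. Refining from a dark mask.

Run:
```python
from h import *
import json
s=json.load(open("w1.json"));im=cv2.imread("pics/w1.png")
m=im.max(2)<50
pts=[]
for v in range(245,330,6):
    u=np.where(m[v,295:330])[0]+295
    if len(u): pts.append(at("wrist",((u[0]+u[-1])/2,v),.041,s))
pts=np.array(pts);c=pts.mean(0);d=np.linalg.svd(pts-c)[2][0];d*=np.sign(d[0])
print(len(pts),c.round(4),np.degrees(np.arctan2(d[1],d[0])))
for l,uv,z in[("tailend",(311,220.5),.044),("tailfront",(311,231),.044),("bar",(313,393),.115)]:
    p=at("wrist",uv,z,s);print(l,p.round(4),(p-c)@d)
f=at("wrist",(311,231),.044,s)
# grip at x=-130 using tail back edge (-191)
te=at("wrist",(311,220.5),.044,s)
for x in(-130,):
    g=c+d*((te-c)@d+ (x+191)/1000);g[2]=.032
    a=np.radians(30);zt=np.sin(a)*d*[1,1,0]-np.cos(a)*np.array([0,0,1])
    print("grip",g.round(4),"TCP",(g-.078*zt).round(4),"R z",zt.round(3))
```

```text
<stdin>:9: RuntimeWarning: Mean of empty slice.
  ret = ret.dtype.type(ret / rcount)
Traceback (most recent call last):
numpy.linalg.LinAlgError: 1-dimensional array given. Array must be at least two-dimensional
```

```bash
cat > m.py <<'E'
from h import *
import json
s=json.load(open("w1.json"));im=cv2.imread("pics/w1.png")
print(im[280,300:325,1])
g=im[:,:,1].astype(int);pts=[]
for v in range(245,330,6):
    r=g[v,295:330];u=np.where(r<(r.max()+r.min())/2)[0]+295
    pts.append(at("wrist",((u[0]+u[-1])/2,v),.041,s))
pts=np.array(pts);c=pts.mean(0);d=np.linalg.svd(pts-c)[2][0];d*=np.sign(d[0])
print(len(pts),c.round(4),np.degrees(np.arctan2(d[1],d[0])))
for l,uv,z in[("tailend",(311,220.5),.044),("tailfront",(311,231),.044),("bar",(313,393),.115)]:
    p=at("wrist",uv,z,s);print(l,p.round(4),(p-c)@d)
te=at("wrist",(311,220.5),.044,s)
gr=c+d*((te-c)@d+ .061);gr[2]=.032
a=np.radians(30);zt=np.sin(a)*d*[1,1,0]-np.cos(a)*np.array([0,0,1])
print("grip",gr.round(4),"TCP",(gr-.078*zt).round(4),"z",zt.round(3))
E
python3 m.py
```

```text
[155 153 154 154 155 153 139  94  63  64  63  67  65  67  68  69  91 134
 151 154 155 154 155 154 156]
15 [ 0.5279 -0.1958  0.041 ] -23.438728581408707
tailend [ 0.4512 -0.1611  0.044 ] -0.0842056770592178
tailfront [ 0.4625 -0.1663  0.044 ] -0.0717487117502777
bar [ 0.6158 -0.2334  0.115 ] 0.09563193634214026
grip [ 0.5066 -0.1866  0.032 ] TCP [ 0.4708 -0.1711  0.0995] z [ 0.459 -0.199 -0.866]
```

>>> drive_tool(
  increments="-2 -2.5 40 0 0 0 50;-2 -2.5 40 0 0 0 50;-2 -2.5 40 0 0 0 50;-2 -2.5 40 0 0 0 50;-1 -2.4 40 0 0 -1 50;0 0 37 0 0 0 50;0 0 0 0 -7.5 0 50;0 0 0 0 -7.5 0 50;0 0 0 0 -7.5 0 50;0 0 0 0 -7.5 0 50",
)

```text
time_s: 3.75
tool_pos: [0.4253, -0.1488, 0.1818]
ee_rot: [[-0.853, 0.387, 0.349], [0.353, 0.922, -0.16], [-0.384, -0.013, -0.923]]
wrist_force: [-0.7, 0.5, -1.4]
gripper_width: 0.0503
```

>>> drive_tool(
  increments="0 0 0 0 0 0 50;0 0 0 0 0 0 50",
)

```text
time_s: 3.95
tool_pos: [0.421, -0.1544, 0.1802]
ee_rot: [[-0.852, 0.4, 0.337], [0.366, 0.916, -0.162], [-0.374, -0.015, -0.927]]
wrist_force: [-0.1, 0.6, -0.3]
gripper_width: 0.0502
```

Run:
```python
from h import *
s=robot.state();R=np.array(s["ee_rot"]);print(R.round(3).tolist(),s["tool_pos"],np.round(s["joint_positions"],1))
print("delta tool mm",(R.T@(np.array([.4708,-.1711,.0995])-s["tool_pos"])*1000).round(1))
```

```text
[[-0.852, 0.4, 0.337], [0.366, 0.916, -0.162], [-0.374, -0.015, -0.927]] [ 0.4209869  -0.15442781  0.1802002 ] [-31.    7.2  42.4 140.8   3.8  12.7  73.3]
delta tool mm [-18.4   5.8  94.3]
```

```bash
cat >> h.py <<'E'
from scipy.spatial.transform import Rotation as Ro
def Rt(yaw,tilt):
    "tool R: carrier yaw deg; tilt deg = tool z leaning to +carrier x"
    p,a=np.radians(yaw),np.radians(tilt);ex=np.array([np.cos(p),np.sin(p),0]);ez=np.array([0,0,1.]);ey=np.cross(ez,ex)
    z=np.sin(a)*ex-np.cos(a)*ez;return np.c_[np.cross(ey,z),ey,z]
def go(pos,R1):
    s=robot.state();R=np.array(s["ee_rot"])
    print("turn",np.degrees(Ro.from_matrix(R.T@R1).as_rotvec()).round(2),"shift(cur axes)",(R.T@(pos-s["tool_pos"])*1e3).round(1),"(final axes)",(R1.T@(pos-s["tool_pos"])*1e3).round(1))
E
python3 - <<'E'
from h import *
R1=Rt(-23.4,17);g=np.array([.5066,-.1866,.032])
go(g-.078*R1[:,2]-.07*R1[:,2],R1)
E
```

```text
turn [-0.85  4.96  0.12] shift(cur axes) [-42.1   4.7  24.1] (final axes) [-44.    4.5  20.4]
```

>>> drive_tool(
  increments="-21 2.3 12 0 0 0 50;-21 2.3 12 -0.85 5 0.1 50;0 0 0 0 0 0 50;0 0 0 0 0 0 50",
)

```text
time_s: 4.35
tool_pos: [0.4601, -0.1702, 0.1746]
ee_rot: [[-0.87, 0.403, 0.285], [0.38, 0.915, -0.134], [-0.315, -0.009, -0.949]]
wrist_force: [-0.7, 0.0, -0.6]
gripper_width: 0.0501
```

```bash
cat > g.py <<'E'
from h import *
R1=Rt(-23.4,17);g=np.array([.5066,-.1866,.032])
print(np.round(robot.state()["joint_positions"],1))
go(g-.078*R1[:,2],R1)
E
python3 g.py
```

```text
[-17.   12.6  30.6 133.8  -7.3  17.5  85. ]
turn [-0.58  1.37 -0.17] shift(cur axes) [-3.6  4.1 72.8] (final axes) [-5.3  3.4 72.8]
```

>>> drive_tool(
  increments="-3.6 4.1 12 -0.6 1.4 -0.2 50;0 0 20 0 0 0 50;0 0 20 0 0 0 50;0 0 20 0 0 0 50;0 0 0 0 0 0 50;0 0 0 0 0 0 50",
)

```text
time_s: 4.95
tool_pos: [0.4842, -0.1745, 0.1074]
ee_rot: [[-0.879, 0.394, 0.268], [0.376, 0.919, -0.115], [-0.292, -0.0, -0.957]]
wrist_force: [0.1, -0.3, -0.9]
gripper_width: 0.0498
```

```bash
python3 g.py
python3 - <<'E'
from h import *
cv2.imwrite("pics/w2.png",robot.grab_frame("wrist")[:,:,::-1]);print(robot.state()["wrist_force"])
E
```

```text
[ -4.6  22.4  18.1 131.7 -17.9  10.8  95.1]
turn [ 0.06 -0.05  0.22] shift(cur axes) [-2.2 -2.2  1.5] (final axes) [-2.2 -2.2  1.5]
[-0.35604189  0.21466236  0.19724056]
```

View pics/w2.png

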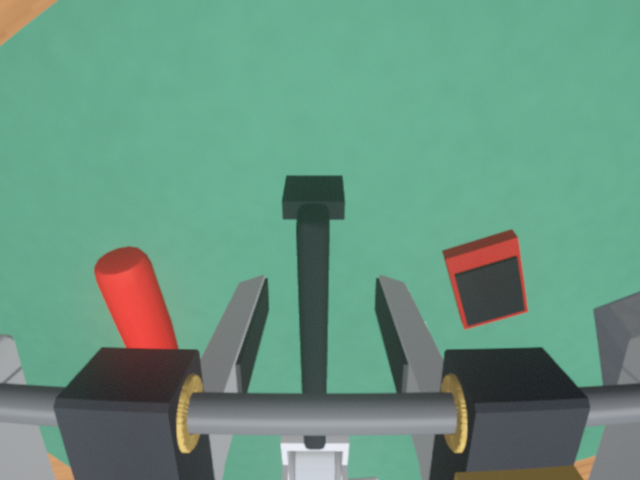

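The handle lies between the fingers, about 9 px off the mid-column (312 against 322). The foot is clear behind at (313,195). I'll nudge across and close.

>>> drive_tool(
  increments="-2 -2.7 1.5 0 0 0 50;0 0 0 0 0 0 30;0 0 0 0 0 0 5;0 0 0 0 0 0 5;0 0 0 0 0 0 5;0 0 0 0 0 0 5;0 0 0 0 0 0 5;0 0 0 0 0 0 5",
)

```text
time_s: 5.8
tool_pos: [0.4862, -0.1778, 0.1065]
ee_rot: [[-0.879, 0.393, 0.269], [0.376, 0.92, -0.114], [-0.292, 0.001, -0.956]]
wrist_force: [-0.7, 0.0, 1.9]
gripper_width: 0.012
```

```bash
python3 g.py
```

```text
[ -3.7  22.6  17.5 131.4 -18.   10.7  95.6]
turn [0.12 0.   0.24] shift(cur axes) [ 0.5  0.  -0.3] (final axes) [ 0.5  0.  -0.3]
```

>>> drive_tool(
  increments="-3 0 -10 0 0 0 5;-9 0 -30 0 0 0 5;-9 0 -30 0 0 0 5;-9 0 -30 0 0 0 5;-9 0 -30 0 0 0 5;-6 0 -20 0 0 0 5;0 0 0 0 0 0 5;0 0 0 0 0 0 5",
)

```text
time_s: 6.6
tool_pos: [0.4852, -0.1773, 0.2632]
ee_rot: [[-0.879, 0.393, 0.27], [0.376, 0.92, -0.113], [-0.293, 0.002, -0.956]]
wrist_force: [-0.6, 0.0, -1.6]
gripper_width: 0.0116
```

Run:
```python
from h import *
s=robot.state();print(s["wrist_force"].round(2),s["moment"].round(3),s["gripper_width"],s["tool_pos"].round(4),np.round(s["joint_positions"],1))
cv2.imwrite("pics/w3.png",robot.grab_frame("wrist")[:,:,::-1])
cv2.imwrite("pics/s3.png",robot.grab_frame("scene")[:,:,::-1])
for f in("w2","w3"):
    g=cv2.imread(f"pics/{f}.png").max(2)[150:340,270:360];n=[(int((r<90).sum()),round(np.where(r<90)[0].mean()+270,1) if (r<90).any() else 0) for r in g[::10]];print(f,n)
```

```text
[-0.56  0.04 -1.56] [ 0.165  0.501 -0.015] 0.011596556973903552 [ 0.4852 -0.1773  0.2632] [-21.8   5.4  35.4 125.8  -0.6  33.   80.4]
w2 [(0, 0), (0, 0), (0, 0), (56, np.float64(313.5)), (59, np.float64(313.0)), (61, np.float64(313.0)), (61, np.float64(313.0)), (32, np.float64(312.5)), (32, np.float64(312.5)), (32, np.float64(312.5)), (31, np.float64(313.0)), (30, np.float64(312.5)), (30, np.float64(312.5)), (29, np.float64(313.0)), (29, np.float64(313.0)), (29, np.float64(313.0)), (27, np.float64(313.0)), (27, np.float64(313.0)), (27, np.float64(313.0))]
w3 [(0, 0), (0, 0), (56, np.float64(321.5)), (59, np.float64(322.0)), (62, np.float64(321.5)), (62, np.float64(321.5)), (62, np.float64(321.5)), (32, np.float64(321.5)), (32, np.float64(321.5)), (32, np.float64(321.5)), (32, np.float64(321.5)), (30, np.float64(321.5)), (30, np.float64(321.5)), (32, np.float64(321.5)), (34, np.float64(321.5)), (36, np.float64(321.5)), (38, np.float64(321.5)), (40, np.float64(321.5)), (42, np.float64(321.5))]
```

View pics/w3.png

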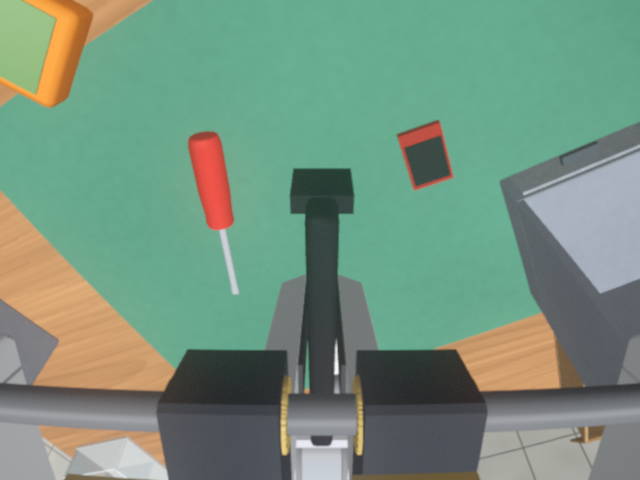

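The carrier is held straight at (321, 170–213), with at most about 1° of sag. Now I tip the nose down about the grasp.

>>> drive_tool(
  increments="-10.2 0 0.7 0 7.5 0 5;-10.2 0 0.7 0 7.5 0 5;-10.2 0 0.7 0 7.5 0 5;-10.2 0 0.7 0 7.5 0 5;-10.2 0 0.7 0 7.5 0 5;-10.2 0 0.7 0 7.5 0 5;0 0 0 0 0 0 5;0 0 0 0 0 0 5",
)

```text
time_s: 7.5
tool_pos: [0.5398, -0.2016, 0.255]
ee_rot: [[-0.811, 0.394, -0.433], [0.348, 0.919, 0.185], [0.471, -0.001, -0.882]]
wrist_force: [-0.2, 0.6, -0.1]
gripper_width: 0.0115
```

```bash
cat >> h.py <<'E'
CO=np.array([.5817,.0603,0]);CY=3.7;A=17.0
BT=np.array([-.1381,0,.0366])   # bar in tool
def cabax():
    p=np.radians(CY);return np.array([[np.cos(p),-np.sin(p),0],[np.sin(p),np.cos(p),0],[0,0,1.]])
def report(msg=""):
    s=robot.state();R=np.array(s["ee_rot"]);b=s["tool_pos"]+R@BT
    a=np.radians(A);xc=R@np.array([-np.cos(a),0,np.sin(a)])
    C=cabax();print(msg,"bar in cab mm",(C.T@(b-CO)*1e3).round(1),"nose-down",np.degrees(-np.arcsin(xc[2])).round(1),"yaw",(np.degrees(np.arctan2(xc[1],xc[0]))-CY).round(2),
     "F cab",(C.T@s["wrist_force"]).round(2),"M",s["moment"].round(3),"w",round(s["gripper_width"]*1e3,1),"t",s["time_s"],"j",np.round(s["joint_positions"],0))
def gobar(bc,t,n,pivot="bar"):
    "n equal rows taking bar to cab mm bc at nose-down t, yaw CY: rotate about bar, plus shift"
    s=robot.state();R=np.array(s["ee_rot"]);C=cabax();R1=Rt(CY,A-t)
    b1=CO+C@(np.array(bc)/1e3);p1=b1-R1@BT
    rv=Ro.from_matrix(R.T@R1).as_rotvec()/n;dR=Ro.from_rotvec(rv).as_matrix()
    p=np.array(s["tool_pos"]);b0=p+R@BT;print("rot/row",np.degrees(rv).round(2))
    for i in range(n):
        b=b0+(b1-b0)*(i+1)/n;Rn=R@dR;pn=b-Rn@BT
        print((R.T@(pn-p)*1e3).round(1));R,p=Rn,pn
E
python3 - <<'E'
from h import *
report();gobar([-45,0,145],45,5)
E
```

```text
bar in cab mm [  34.5 -306.1  157.7] nose-down 45.1 yaw -26.95 F cab [-0.18  0.63 -0.13] M [-0.162 -0.386  0.026] w 11.5 t 7.5 j [ -6.  34.  32.  93. -16.  86.  98.]
rot/row [ 2.52 -0.02 -4.75]
[35.4 37.6 21.7]
[31.3 41.3 19.6]
[26.9 44.5 17.2]
[22.3 47.3 14.8]
[17.5 49.6 12.2]
```

>>> drive_tool(
  increments="29.5 -17 15.7 0 0 0 5;29.5 -17 15.7 0 0 0 5;0 0 0 0 0 0 5;0 0 0 0 0 0 5",
)

```text
time_s: 7.9
tool_pos: [0.4645, -0.2058, 0.2581]
ee_rot: [[-0.814, 0.394, -0.428], [0.347, 0.919, 0.186], [0.467, 0.002, -0.885]]
wrist_force: [1.0, -0.0, -1.2]
gripper_width: 0.0116
```

Run:
```python
from h import *
report();gobar([-38,0,146],45,9)
```

```text
bar in cab mm [ -40.2 -305.3  161.3] nose-down 44.8 yaw -26.74 F cab [ 1.   -0.1  -1.21] M [-0.167 -0.412 -0.021] w 11.6 t 7.9 j [ -7.  28.  34. 103. -14.  82. 100.]
rot/row [ 1.41  0.02 -2.63]
[12.4 24.9  8.5]
[11.  25.7  7.7]
[ 9.5 26.3  7. ]
[ 8.1 26.9  6.2]
[ 6.6 27.4  5.4]
[ 5.  27.8  4.6]
[ 3.5 28.1  3.8]
[ 2.  28.3  2.9]
[ 0.4 28.4  2.1]
```

>>> drive_tool(
  increments="12.4 24.9 8.5 1.41 0 -2.63 5;11 25.7 7.7 1.41 0 -2.63 5;9.5 26.3 7 1.41 0 -2.63 5;8.1 26.9 6.2 1.41 0 -2.63 5;6.6 27.4 5.4 1.41 0 -2.63 5;5 27.8 4.6 1.41 0 -2.63 5;3.5 28.1 3.8 1.41 0 -2.63 5;2 28.3 2.9 1.41 0 -2.63 5;0.4 28.4 2.1 1.41 0 -2.63 5;0 0 0 0 0 0 5",
)

```text
time_s: 8.9
tool_pos: [0.4399, 0.0553, 0.242]
ee_rot: [[-0.882, -0.073, -0.467], [-0.065, 0.997, -0.033], [0.468, 0.001, -0.884]]
wrist_force: [1.1, -1.6, -1.1]
gripper_width: 0.0119
```

Run:
```python
from h import *
report()
s=robot.state()
import json;json.dump({k:np.array(v).tolist() for k,v in s.items()},open("w4.json","w"))
a=robot.grab_frame("top")[:,:,::-1];b=robot.grab_frame("scene")[:,:,::-1]
cv2.imwrite("pics/t4.png",a);cv2.imwrite("pics/s4.png",b)
c=np.vstack([cv2.resize(a[140:260,220:400],(720,480),interpolation=cv2.INTER_CUBIC)[:300],cv2.resize(b[220:360,250:430],(720,560),interpolation=cv2.INTER_CUBIC)[:300]])
cv2.imwrite("pics/c4.png",c)
```

```text
bar in cab mm [-36.9   5.2 145. ] nose-down 44.9 yaw 0.56 F cab [ 1.04 -1.64 -1.14] M [-0.072 -0.461  0.004] w 11.9 t 8.9 j [-31.  21.  22. 112. -10.  77.  91.]
```

View pics/c4.png

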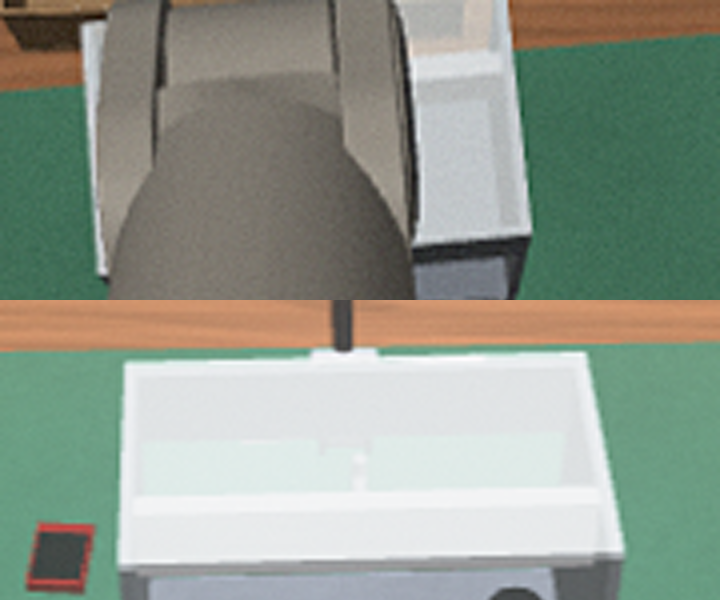

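The scene crop shows the hook tip through the roof at crop (360,458), i.e. scene (340,259.5), and the yoke behind it at about (345,352), i.e. scene (336,233). The top view is blocked by the arm. I'll compare these with the projections.

Run:
```python
from h import *
C=cabax();s=robot.state();R=s["ee_rot"]
b=s["tool_pos"]+R@BT
W=lambda *v:CO+C@(np.array(v)/1e3)
print("bar",proj("scene",b).round(1),"bar from report")
for n,v in[("roof bl",(145,120,202)),("roof br",(145,-120,202)),("hook nominal tip",(44,0,177)),("slot",(95,0,165)),("tip+6",(44,0,183)),("tip y+5",(44,5,177)),("buffer",(109,0,82))]: print(n,proj("scene",W(*v)).round(1))
im=cv2.imread("pics/scene0.png")[225:355,270:410]
o=cv2.resize(im,None,fx=4.6,fy=4.6,interpolation=cv2.INTER_CUBIC);cv2.imwrite("pics/c0.png",o)
```

```text
bar [[335.5 241.2]] bar from report
roof bl [[403.6 281.6]]
roof br [[277.2 284.6]]
hook nominal tip [[337.5 256.1]]
slot [[338.7 277.9]]
tip+6 [[337.5 253.9]]
tip y+5 [[339.9 256. ]]
buffer [[338.3 310.6]]
```

View pics/c0.png

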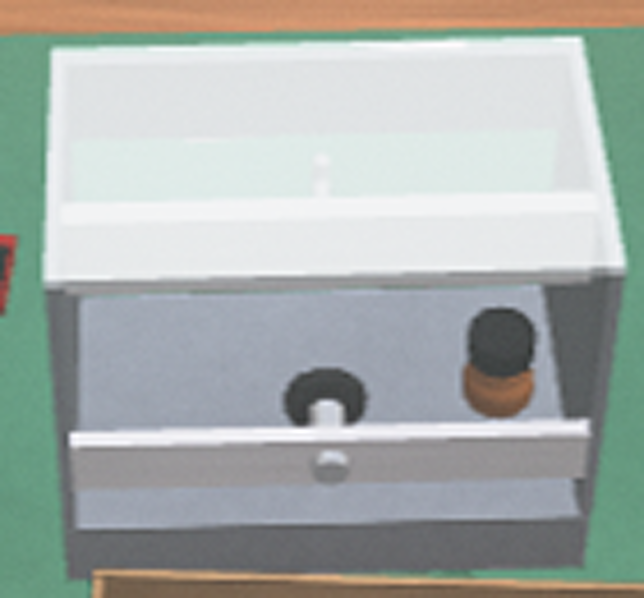

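Run:
```python
from h import *
report();gobar([-15,2,140.5],45,3)
```

```text
bar in cab mm [-37.    0.6 145.3] nose-down 44.9 yaw 0.08 F cab [ 0.4  -0.63 -1.6 ] M [ 0.004 -0.453 -0.038] w 11.9 t 9.0 j [-31.  21.  22. 112. -10.  77.  91.]
rot/row [-0.02  0.04  0.03]
[-7.2  0.5 -2.1]
[-7.2  0.5 -2.1]
[-7.2  0.5 -2.1]
```

>>> drive_tool(
  increments="-7.2 0.5 -2.1 0 0 0 5;-7.2 0.5 -2.1 0 0 0 5;-7.2 0.5 -2.1 0 0 0 5;0 0 0 0 0 0 5;0 0 0 0 0 0 5;-4.4 0 -2.3 0 0 0 5;-4.4 0 -2.3 0 0 0 5;0 0 0 0 0 0 5",
)

```text
time_s: 9.8
tool_pos: [0.4722, 0.0544, 0.2374]
ee_rot: [[-0.881, -0.065, -0.468], [-0.057, 0.998, -0.031], [0.469, -0.001, -0.883]]
wrist_force: [-0.2, -0.2, -1.5]
gripper_width: 0.0119
```

Run:
```python
from h import *
report();gobar([25,2,141],45,6)
```

```text
bar in cab mm [ -4.9   1.2 140.3] nose-down 45.0 yaw -0.03 F cab [-0.2  -0.17 -1.46] M [ 0.065 -0.433 -0.009] w 11.9 t 9.8 j [-30.  25.  22. 108. -11.  78.  92.]
rot/row [-0.01  0.01 -0.  ]
[-4.3  0.1 -2.5]
[-4.3  0.1 -2.5]
[-4.3  0.1 -2.5]
[-4.3  0.1 -2.5]
[-4.3  0.1 -2.5]
[-4.3  0.1 -2.5]
```

>>> drive_tool(
  increments="-4.3 0.1 -2.5 0 0 0 5;-4.3 0.1 -2.5 0 0 0 5;0 0 0 0 0 0 5",
)

```text
time_s: 10.1
tool_pos: [0.4821, 0.0553, 0.2377]
ee_rot: [[-0.881, -0.065, -0.468], [-0.057, 0.998, -0.031], [0.469, -0.001, -0.883]]
wrist_force: [-0.5, -0.2, -0.9]
gripper_width: 0.0118
```

>>> drive_tool(
  increments="-4.3 0.1 -2.5 0 0 0 5;-4.3 0.1 -2.5 0 0 0 5;-4.3 0.1 -2.5 0 0 0 5;-4.3 0.1 -2.5 0 0 0 5;0 0 0 0 0 0 5;0 0 0 0 0 0 5",
)

```text
time_s: 10.7
tool_pos: [0.5013, 0.0568, 0.2384]
ee_rot: [[-0.881, -0.065, -0.469], [-0.057, 0.998, -0.031], [0.47, -0.001, -0.883]]
wrist_force: [0.2, 0.4, -1.6]
gripper_width: 0.0118
```

Run:
```python
from h import *
report();gobar([26,2,160],0,8)
b=robot.grab_frame("scene")[:,:,::-1];cv2.imwrite("pics/s5.png",b)
cv2.imwrite("pics/c5.png",cv2.resize(b[225:355,270:410],None,fx=4.6,fy=4.6,interpolation=cv2.INTER_CUBIC))
s=robot.state();p=s["tool_pos"]+s["ee_rot"]@BT;print((proj("scene",p)-[270,225])*4.6)
```

```text
bar in cab mm [ 24.2   1.7 141.3] nose-down 45.0 yaw -0.04 F cab [ 0.27  0.41 -1.62] M [ 0.063 -0.434  0.067] w 11.8 t 10.7 j [-29.  27.  22. 104. -11.  79.  93.]
rot/row [-0.01 -5.63  0.  ]
[ 3.8  0.  11.5]
[ 3.6  0.  11.5]
[ 3.4  0.  11.4]
[ 3.2  0.  11.4]
[ 2.9  0.  11.4]
[ 2.7  0.  11.4]
[ 2.5  0.  11.4]
[ 2.2  0.  11.5]
[[310.23382397 169.35278588]]
```

View pics/c5.png

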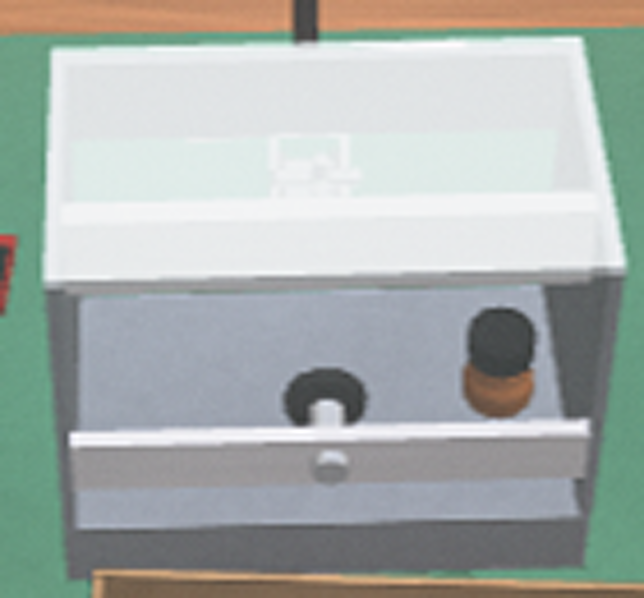

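The carrier's yoke shows through the roof with its bar at crop (270–362,174), against (310,169) predicted. The hook tip at (322,155) puts the hook about 3–4 mm to +y and perhaps 2 mm deeper or lower than nominal. I'll bring the carrier upright in two stages.

Run:
```python
from h import *
report();gobar([26,4,153],25,4)
```

```text
bar in cab mm [ 24.1   1.7 141.3] nose-down 45.0 yaw -0.05 F cab [-0.46  0.44 -1.56] M [ 0.082 -0.404 -0.035] w 11.4 t 10.75 j [-29.  27.  22. 104. -11.  79.  93.]
rot/row [-0.01 -5.   -0.  ]
[3.6 0.6 9.4]
[3.4 0.6 9.3]
[3.1 0.6 9.2]
[2.9 0.6 9.2]
```

>>> drive_tool(
  increments="3.6 0.6 9.4 0 -5 0 5;3.4 0.6 9.3 0 -5 0 5;3.1 0.6 9.2 0 -5 0 5;2.9 0.6 9.2 0 -5 0 5;0 0 0 0 0 0 5;0 0 0 0 0 0 5",
)

```text
time_s: 11.35
tool_pos: [0.476, 0.0578, 0.2091]
ee_rot: [[-0.988, -0.065, -0.14], [-0.065, 0.998, -0.01], [0.141, -0.0, -0.99]]
wrist_force: [0.0, 0.3, -1.1]
gripper_width: 0.012
```

Run:
```python
from h import *
report();gobar([26,4,163],0,5)
```

```text
bar in cab mm [ 26.    4.4 153.5] nose-down 25.1 yaw 0.03 F cab [ 0.03  0.31 -1.13] M [ 0.032 -0.028  0.02 ] w 12.0 t 11.35 j [-33.  17.  23. 118.  -9.  54.  89.]
rot/row [-0.   -5.02  0.01]
[ 2.9 -0.1 10.3]
[ 2.8 -0.1 10.3]
[ 2.6 -0.1 10.3]
[ 2.4 -0.1 10.3]
[ 2.3 -0.1 10.4]
```

>>> drive_tool(
  increments="2.9 -0.1 10.3 0 -5 0 5;2.8 -0.1 10.3 0 -5 0 5;2.6 -0.1 10.3 0 -5 0 5;2.4 -0.1 10.3 0 -5 0 5;2.3 -0.1 10.4 0 -5 0 5;0 0 0 0 0 0 5;0 0 0 0 0 0 5",
)

```text
time_s: 12.05
tool_pos: [0.4656, 0.0565, 0.1572]
ee_rot: [[-0.955, -0.065, 0.288], [-0.063, 0.998, 0.017], [-0.289, -0.002, -0.957]]
wrist_force: [-0.5, -0.1, -1.3]
gripper_width: 0.012
```

Run:
```python
from h import *
report();gobar([26,4,190],0,4)
```

```text
bar in cab mm [ 26.7   3.7 162.1] nose-down 0.2 yaw 0.02 F cab [-0.52 -0.12 -1.34] M [-0.027  0.392 -0.008] w 12.0 t 12.05 j [-38.  13.  23. 136.  -5.  16.  82.]
rot/row [-0.02 -0.05  0.01]
[-1.8  0.1 -6.6]
[-1.8  0.1 -6.6]
[-1.8  0.1 -6.6]
[-1.8  0.1 -6.6]
```

>>> drive_tool(
  increments="-1.8 0 -6.6 0 0 0 5;-1.8 0 -6.6 0 0 0 5;-1.8 0 -6.6 0 0 0 5;-1.8 0 -6.4 0 0 0 5;0 0 0 0 0 0 5;0 0 0 0 0 0 5",
)

```text
time_s: 12.65
tool_pos: [0.4644, 0.0566, 0.1845]
ee_rot: [[-0.954, -0.065, 0.292], [-0.063, 0.998, 0.019], [-0.293, -0.0, -0.956]]
wrist_force: [0.0, -0.2, -0.9]
gripper_width: 0.0117
```

Run:
```python
from h import *
report();gobar([62,4,189.5],0,8)
b=robot.grab_frame("scene")[:,:,::-1];cv2.imwrite("pics/s6.png",b)
cv2.imwrite("pics/c6.png",cv2.resize(b[225:355,270:410],None,fx=4.6,fy=4.6,interpolation=cv2.INTER_CUBIC))
s=robot.state();p=s["tool_pos"]+s["ee_rot"]@BT;print((proj("scene",p)-[270,225])*4.6)
```

```text
bar in cab mm [ 25.4   4.  190. ] nose-down -0.0 yaw 0.04 F cab [ 0.   -0.15 -0.93] M [-0.023  0.476  0.026] w 11.7 t 12.65 j [-41.   9.  26. 135.  -1.  20.  79.]
rot/row [-0.    0.    0.01]
[-4.4  0.   1.4]
[-4.4  0.   1.4]
[-4.4  0.   1.4]
[-4.4  0.   1.4]
[-4.4  0.   1.4]
[-4.4  0.   1.4]
[-4.4  0.   1.4]
[-4.4  0.   1.4]
[[317.1915392   93.66409216]]
```

View pics/c6.png

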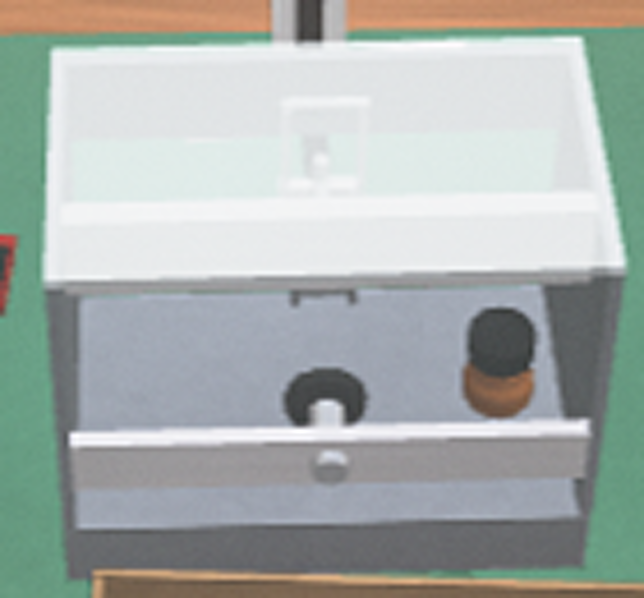

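Bar seen at crop (282–370,102), hook tip at (322,153) within the window. Both are shifted about the same from prediction, so hook and cabinet agree with my frame to about 2 mm. Moving on over the tip.

>>> drive_tool(
  increments="-4.4 -0.1 1.4 0 0 0 5;-4.4 -0.1 1.4 0 0 0 5;-4.4 -0.1 1.4 0 0 0 5;-4.4 -0.1 1.4 0 0 0 5;0 0 0 0 0 0 5",
)

```text
time_s: 13.2
tool_pos: [0.4834, 0.0571, 0.1839]
ee_rot: [[-0.954, -0.065, 0.292], [-0.062, 0.998, 0.018], [-0.293, -0.001, -0.956]]
wrist_force: [0.8, 0.4, -1.3]
gripper_width: 0.0119
```

>>> drive_tool(
  increments="-4.4 -0.1 1.4 0 0 0 5;-4.4 -0.1 1.4 0 0 0 5;-4.4 -0.1 1.4 0 0 0 5;-4.4 -0.1 1.4 0 0 0 5;0 0 0 0 0 0 5;0 0 0 0 0 0 5;0 0 0 0 0 0 5",
)

```text
time_s: 13.9
tool_pos: [0.501, 0.0579, 0.1837]
ee_rot: [[-0.954, -0.065, 0.292], [-0.062, 0.998, 0.018], [-0.292, -0.001, -0.956]]
wrist_force: [-0.0, -0.4, -0.9]
gripper_width: 0.0119
```

Run:
```python
from h import *
report();gobar([61,3,177],0,6)
```

```text
bar in cab mm [ 62.1   2.8 189.1] nose-down 0.0 yaw 0.01 F cab [-0.06 -0.36 -0.94] M [-0.03   0.5    0.001] w 11.9 t 13.9 j [-37.  12.  24. 131.  -5.  21.  84.]
rot/row [-0.01 -0.    0.  ]
[0.8 0.  1.9]
[0.8 0.  1.9]
[0.8 0.  1.9]
[0.8 0.  1.9]
[0.8 0.  1.9]
[0.8 0.  1.9]
```

>>> drive_tool(
  increments="0.6 0 1.9 0 0 0 5;0.6 0 1.9 0 0 0 5;0.6 0 1.9 0 0 0 5;0.6 0 1.9 0 0 0 5;0.6 0 1.9 0 0 0 5;0 0 0 0 0 0 5;0 0 0 0 0 0 5",
)

```text
time_s: 14.6
tool_pos: [0.5011, 0.0579, 0.1738]
ee_rot: [[-0.954, -0.065, 0.292], [-0.062, 0.998, 0.018], [-0.292, -0.001, -0.956]]
wrist_force: [-0.2, 0.3, -1.8]
gripper_width: 0.0118
```

```bash
python3 -c "
from h import *
report()"
```

```text
bar in cab mm [ 62.2   2.8 179.2] nose-down -0.0 yaw 0.01 F cab [-0.17  0.3  -1.75] M [0.003 0.528 0.004] w 11.8 t 14.6 j [-36.  14.  23. 131.  -6.  20.  85.]
```

>>> drive_tool(
  increments="0.3 0 1 0 0 0 5;0.3 0 1 0 0 0 5;0.3 0 1 0 0 0 5;0 0 0 0 0 0 5;0 0 0 0 0 0 5",
)

```text
time_s: 15.1
tool_pos: [0.5012, 0.0579, 0.1707]
ee_rot: [[-0.954, -0.065, 0.292], [-0.062, 0.998, 0.018], [-0.292, -0.001, -0.956]]
wrist_force: [-0.6, 0.4, -1.3]
gripper_width: 0.0119
```

```bash
python3 -c "
from h import *
report()"
```

```text
bar in cab mm [ 62.2   2.8 176.1] nose-down -0.0 yaw 0.02 F cab [-0.6   0.44 -1.27] M [-0.131  0.423  0.067] w 11.9 t 15.1 j [-36.  14.  23. 131.  -7.  19.  85.]
```

>>> drive_tool(
  increments="0.3 0 1 0 0 0 5;0 0 0 0 0 0 5;0.3 0 1 0 0 0 5;0 0 0 0 0 0 5;0 0 0 0 0 0 5",
)

```text
time_s: 15.6
tool_pos: [0.5011, 0.0579, 0.1686]
ee_rot: [[-0.954, -0.065, 0.292], [-0.062, 0.998, 0.018], [-0.292, -0.001, -0.956]]
wrist_force: [0.4, 1.0, -1.7]
gripper_width: 0.012
```

```bash
python3 -c "
from h import *
report()"
```

```text
bar in cab mm [ 62.2   2.8 174. ] nose-down 0.0 yaw 0.02 F cab [ 0.48  0.98 -1.74] M [0.017 0.485 0.11 ] w 12.0 t 15.6 j [-36.  14.  23. 131.  -7.  19.  85.]
```

>>> drive_tool(
  increments="0.3 0 1 0 0 0 5;0 0 0 0 0 0 5;0.3 0 1 0 0 0 5;0 0 0 0 0 0 5;0 0 0 0 0 0 5",
)

```text
time_s: 16.1
tool_pos: [0.5011, 0.0579, 0.1665]
ee_rot: [[-0.954, -0.065, 0.292], [-0.062, 0.998, 0.018], [-0.292, -0.001, -0.956]]
wrist_force: [0.4, -0.3, -1.1]
gripper_width: 0.0118
```

```bash
python3 -c "
from h import *
report()"
```

```text
bar in cab mm [ 62.2   2.8 171.9] nose-down 0.0 yaw 0.02 F cab [ 0.35 -0.34 -1.14] M [0.006 0.461 0.013] w 11.8 t 16.1 j [-36.  14.  22. 131.  -7.  19.  86.]
```

>>> drive_tool(
  increments="0.3 0 1 0 0 0 5;0 0 0 0 0 0 5;0 0 0 0 0 0 5",
)

```text
time_s: 16.4
tool_pos: [0.5012, 0.0579, 0.1655]
ee_rot: [[-0.954, -0.065, 0.292], [-0.062, 0.998, 0.018], [-0.292, -0.001, -0.956]]
wrist_force: [0.3, -0.5, -1.7]
gripper_width: 0.0119
```

```bash
python3 -c "
from h import *
report()"
```

```text
bar in cab mm [ 62.3   2.8 170.9] nose-down -0.0 yaw 0.02 F cab [ 0.31 -0.49 -1.7 ] M [-0.022  0.506 -0.016] w 11.9 t 16.4 j [-35.  15.  22. 131.  -7.  18.  86.]
```

>>> drive_tool(
  increments="0.3 0 1 0 0 0 5;0 0 0 0 0 0 5;0 0 0 0 0 0 5",
)

```text
time_s: 16.7
tool_pos: [0.5012, 0.0579, 0.1644]
ee_rot: [[-0.954, -0.065, 0.292], [-0.062, 0.998, 0.018], [-0.292, -0.001, -0.956]]
wrist_force: [-0.4, -0.2, -1.9]
gripper_width: 0.0119
```

```bash
python3 -c "
from h import *
report()"
```

```text
bar in cab mm [ 62.3   2.8 169.8] nose-down -0.0 yaw 0.02 F cab [-0.43 -0.13 -1.87] M [0.019 0.531 0.019] w 11.9 t 16.7 j [-35.  15.  22. 131.  -7.  18.  86.]
```

>>> drive_tool(
  increments="0.3 0 1 0 0 0 5;0 0 0 0 0 0 5;0 0 0 0 0 0 5",
)

```text
time_s: 17.0
tool_pos: [0.5012, 0.0579, 0.1634]
ee_rot: [[-0.954, -0.065, 0.292], [-0.062, 0.998, 0.018], [-0.292, -0.001, -0.956]]
wrist_force: [0.8, -0.6, -1.3]
gripper_width: 0.0118
```

```bash
python3 -c "
from h import *
report()"
```

```text
bar in cab mm [ 62.3   2.8 168.7] nose-down -0.0 yaw 0.02 F cab [ 0.76 -0.65 -1.34] M [-0.006  0.509 -0.007] w 11.8 t 17.0 j [-35.  15.  22. 131.  -7.  18.  86.]
```

>>> drive_tool(
  increments="0.3 0 1 0 0 0 5;0 0 0 0 0 0 5;0 0 0 0 0 0 5",
)

```text
time_s: 17.3
tool_pos: [0.5012, 0.0579, 0.1623]
ee_rot: [[-0.954, -0.065, 0.292], [-0.062, 0.998, 0.018], [-0.292, -0.001, -0.956]]
wrist_force: [-0.1, -0.1, 0.3]
gripper_width: 0.0115
```

```bash
python3 -c "
from h import *
report()"
```

```text
bar in cab mm [ 62.3   2.8 167.7] nose-down -0.0 yaw 0.02 F cab [-0.08 -0.07  0.28] M [-0.008  0.472 -0.027] w 11.5 t 17.3 j [-35.  15.  22. 132.  -8.  18.  86.]
```

>>> drive_tool(
  increments="0.3 0 1 0 0 0 5;0 0 0 0 0 0 5;0 0 0 0 0 0 5",
)

```text
time_s: 17.6
tool_pos: [0.5012, 0.0579, 0.1613]
ee_rot: [[-0.954, -0.065, 0.292], [-0.062, 0.998, 0.018], [-0.292, -0.001, -0.956]]
wrist_force: [-0.1, -0.1, -0.7]
gripper_width: 0.0116
```

```bash
python3 -c "
from h import *
report()"
```

```text
bar in cab mm [ 62.3   2.8 166.7] nose-down -0.0 yaw 0.02 F cab [-0.07 -0.09 -0.71] M [-0.041  0.451 -0.022] w 11.6 t 17.6 j [-35.  15.  22. 132.  -8.  18.  86.]
```

>>> drive_tool(
  increments="0.2 0 0.7 0 0 0 5;0 0 0 0 0 0 5;0 0 0 0 0 0 5",
)

```text
time_s: 17.9
tool_pos: [0.5013, 0.0579, 0.1606]
ee_rot: [[-0.954, -0.065, 0.292], [-0.062, 0.998, 0.018], [-0.293, -0.001, -0.956]]
wrist_force: [-0.2, 0.5, -0.7]
gripper_width: 0.0119
```

```bash
python3 -c "
from h import *
report()"
```

```text
bar in cab mm [ 62.3   2.9 166. ] nose-down -0.0 yaw 0.02 F cab [-0.12  0.53 -0.69] M [0.008 0.4   0.05 ] w 11.9 t 17.9 j [-35.  15.  22. 132.  -8.  18.  86.]
```

>>> drive_tool(
  increments="0.2 0 0.7 0 0 0 5;0 0 0 0 0 0 5;0 0 0 0 0 0 5",
)

```text
time_s: 18.2
tool_pos: [0.5014, 0.0579, 0.16]
ee_rot: [[-0.954, -0.065, 0.292], [-0.062, 0.998, 0.018], [-0.293, -0.001, -0.956]]
wrist_force: [0.9, -0.3, 1.1]
gripper_width: 0.0117
```

```bash
python3 -c "
from h import *
report()"
```

```text
bar in cab mm [ 62.5   2.9 165.5] nose-down -0.0 yaw 0.02 F cab [ 0.93 -0.36  1.12] M [0.013 0.026 0.005] w 11.7 t 18.2 j [-35.  15.  22. 132.  -8.  18.  86.]
```

>>> drive_tool(
  increments="0.2 0 0.7 0 0 0 5;0 0 0 0 0 0 5;0 0 0 0 0 0 5",
)

```text
time_s: 18.5
tool_pos: [0.5016, 0.058, 0.1594]
ee_rot: [[-0.954, -0.065, 0.293], [-0.062, 0.998, 0.018], [-0.293, -0.001, -0.956]]
wrist_force: [2.0, -0.1, 2.8]
gripper_width: 0.0115
```

```bash
python3 -c "
from h import *
report()"
```

```text
bar in cab mm [ 62.7   2.9 164.9] nose-down -0.1 yaw 0.01 F cab [ 2.   -0.27  2.81] M [ 0.054 -0.605  0.037] w 11.5 t 18.5 j [-35.  15.  22. 132.  -8.  17.  86.]
```

The bar is felt on the hook at z about 165.7 mm, so the hook is about 2.3 mm below nominal, as the picture suggested. Easing off slightly, then sliding back.

>>> drive_tool(
  increments="-0.15 0 -0.5 0 0 0 5;0 0 0 0 0 0 5;-0.95 0 0.3 0 0 0 5;-0.95 0 0.3 0 0 0 5;-0.95 0 0.3 0 0 0 5;0 0 0 0 0 0 5;0 0 0 0 0 0 5",
)

```text
time_s: 19.2
tool_pos: [0.5042, 0.0581, 0.1596]
ee_rot: [[-0.954, -0.065, 0.292], [-0.062, 0.998, 0.018], [-0.292, -0.001, -0.956]]
wrist_force: [-0.2, 0.0, 0.8]
gripper_width: 0.0116
```

```bash
python3 -c "
from h import *
report()"
```

```text
bar in cab mm [ 65.3   2.8 165. ] nose-down -0.0 yaw 0.02 F cab [-0.19  0.03  0.85] M [-0.001  0.126 -0.016] w 11.6 t 19.2 j [-35.  16.  22. 131.  -8.  18.  86.]
```

>>> drive_tool(
  increments="-0.95 0 0.3 0 0 0 5;0 0 0 0 0 0 5;-0.95 0 0.3 0 0 0 5;0 0 0 0 0 0 5;0 0 0 0 0 0 5",
)

```text
time_s: 19.7
tool_pos: [0.5063, 0.0582, 0.1597]
ee_rot: [[-0.954, -0.065, 0.292], [-0.062, 0.998, 0.018], [-0.293, -0.001, -0.956]]
wrist_force: [0.6, -0.7, 1.6]
gripper_width: 0.0114
```

```bash
python3 -c "
from h import *
report()"
```

```text
bar in cab mm [ 67.4   2.8 165.1] nose-down -0.0 yaw 0.01 F cab [ 0.58 -0.75  1.62] M [ 0.08   0.113 -0.009] w 11.4 t 19.7 j [-34.  16.  21. 131.  -8.  18.  87.]
```

>>> drive_tool(
  increments="-0.95 0 0.3 0 0 0 5;0 0 0 0 0 0 5;-0.95 0 0.3 0 0 0 5;0 0 0 0 0 0 5;0 0 0 0 0 0 5",
)

```text
time_s: 20.2
tool_pos: [0.5083, 0.0584, 0.1597]
ee_rot: [[-0.954, -0.065, 0.292], [-0.062, 0.998, 0.018], [-0.293, -0.001, -0.956]]
wrist_force: [0.0, -0.3, 0.7]
gripper_width: 0.0115
```

```bash
python3 -c "
from h import *
report()"
```

```text
bar in cab mm [ 69.4   2.8 165.1] nose-down -0.0 yaw 0.01 F cab [ 0.02 -0.34  0.75] M [-0.02   0.067  0.005] w 11.5 t 20.2 j [-34.  16.  21. 131.  -8.  18.  87.]
```

>>> drive_tool(
  increments="-0.95 0 0.3 0 0 0 5;0 0 0 0 0 0 5;-0.95 0 0.3 0 0 0 5;0 0 0 0 0 0 5;0 0 0 0 0 0 5",
)

```text
time_s: 20.7
tool_pos: [0.5103, 0.0585, 0.1596]
ee_rot: [[-0.954, -0.065, 0.292], [-0.062, 0.998, 0.018], [-0.293, -0.001, -0.956]]
wrist_force: [0.3, -0.1, 1.5]
gripper_width: 0.0114
```

```bash
python3 -c "
from h import *
report()"
```

```text
bar in cab mm [ 71.4   2.8 165. ] nose-down -0.0 yaw 0.01 F cab [ 0.34 -0.12  1.52] M [0.025 0.053 0.033] w 11.4 t 20.7 j [-34.  16.  21. 131.  -8.  18.  87.]
```

>>> drive_tool(
  increments="-0.95 0 0.3 0 0 0 5;0 0 0 0 0 0 5;0 0 0 0 0 0 5",
)

```text
time_s: 21.0
tool_pos: [0.5113, 0.0586, 0.1596]
ee_rot: [[-0.954, -0.065, 0.292], [-0.062, 0.998, 0.018], [-0.293, -0.001, -0.956]]
wrist_force: [-0.7, 0.3, 0.3]
gripper_width: 0.0115
```

```bash
python3 -c "
from h import *
report()"
```

```text
bar in cab mm [ 72.4   2.9 165. ] nose-down -0.0 yaw 0.02 F cab [-0.64  0.31  0.32] M [ 0.031  0.099 -0.074] w 11.5 t 21.0 j [-34.  16.  21. 130.  -8.  18.  87.]
```

>>> drive_tool(
  increments="-0.95 0 0.3 0 0 0 5;0 0 0 0 0 0 5;0 0 0 0 0 0 5",
)

```text
time_s: 21.3
tool_pos: [0.5121, 0.0586, 0.1595]
ee_rot: [[-0.954, -0.065, 0.292], [-0.062, 0.998, 0.018], [-0.292, -0.001, -0.956]]
wrist_force: [-1.4, -0.0, 2.3]
gripper_width: 0.0118
```

```bash
python3 -c "
from h import *
report()"
```

```text
bar in cab mm [ 73.2   2.9 164.8] nose-down 0.0 yaw 0.02 F cab [-1.37  0.06  2.34] M [ 0.03   0.333 -0.003] w 11.8 t 21.3 j [-34.  16.  21. 130.  -8.  18.  87.]
```

>>> drive_tool(
  increments="-0.95 0 0.3 0 0 0 5;0 0 0 0 0 0 5;0 0 0 0 0 0 5",
)

```text
time_s: 21.6
tool_pos: [0.5128, 0.0586, 0.1594]
ee_rot: [[-0.954, -0.065, 0.291], [-0.062, 0.998, 0.018], [-0.292, -0.001, -0.956]]
wrist_force: [-5.8, -0.1, 1.3]
gripper_width: 0.0117
```

```bash
python3 -c "
from h import *
report()"
```

```text
bar in cab mm [ 74.    2.8 164.7] nose-down 0.0 yaw 0.02 F cab [-5.75  0.27  1.28] M [0.004 0.977 0.024] w 11.7 t 21.6 j [-34.  16.  21. 130.  -9.  18.  87.]
```

>>> drive_tool(
  increments="-0.95 0 0.3 0 0 0 5;0 0 0 0 0 0 5;0 0 0 0 0 0 5",
)

```text
time_s: 21.9
tool_pos: [0.5134, 0.0586, 0.1591]
ee_rot: [[-0.955, -0.065, 0.29], [-0.062, 0.998, 0.018], [-0.291, -0.001, -0.957]]
wrist_force: [-7.0, 0.2, 2.4]
gripper_width: 0.0119
```

```bash
python3 -c "
from h import *
report()"
```

```text
bar in cab mm [ 74.5   2.8 164.3] nose-down 0.1 yaw 0.01 F cab [-6.94  0.63  2.41] M [-0.039  1.435  0.021] w 11.9 t 21.9 j [-34.  16.  21. 130.  -9.  18.  87.]
```

The reel meets the buffer at bar x of about 73 mm. Force is about 7 N now, so I ease back to about 2 N and check.

>>> drive_tool(
  increments="0.95 0 -0.3 0 0 0 5;0.5 0 -0.15 0 0 0 5;0 0 0 0 0 0 5;0 0 0 0 0 0 5;0 0 0 0 0 0 5;0 0 0 0 0 0 5",
)

```text
time_s: 22.5
tool_pos: [0.5127, 0.0587, 0.1595]
ee_rot: [[-0.954, -0.065, 0.292], [-0.062, 0.998, 0.018], [-0.292, -0.001, -0.956]]
wrist_force: [-4.0, -0.6, 2.1]
gripper_width: 0.0116
```

```bash
python3 -c "
from h import *
report()"
```

```text
bar in cab mm [ 73.8   2.9 164.9] nose-down -0.0 yaw 0.02 F cab [-4.   -0.33  2.08] M [-0.059  0.821 -0.004] w 11.6 t 22.5 j [-34.  16.  21. 130.  -8.  18.  87.]
```

>>> drive_tool(
  increments="0.5 0 -0.15 0 0 0 5;0 0 0 0 0 0 5;0 0 0 0 0 0 5;0 0 0 0 0 0 5;0 0 0 0 0 0 5",
)

```text
time_s: 23.0
tool_pos: [0.5122, 0.0586, 0.1596]
ee_rot: [[-0.954, -0.065, 0.292], [-0.062, 0.998, 0.018], [-0.293, -0.001, -0.956]]
wrist_force: [-1.1, 0.4, 1.4]
gripper_width: 0.0113
```

```bash
python3 -c "
from h import *
report()"
```

```text
bar in cab mm [ 73.3   2.9 165. ] nose-down -0.0 yaw 0.01 F cab [-1.08  0.42  1.41] M [-0.046  0.379  0.037] w 11.3 t 23.0 j [-34.  16.  21. 130.  -8.  18.  87.]
```

>>> drive_tool(
  increments="0.4 0 -0.2 0 0 0 5;0 0 0 0 0 0 5;0 0 0 0 0 0 5",
)

```text
time_s: 23.3
tool_pos: [0.5118, 0.0586, 0.1597]
ee_rot: [[-0.954, -0.065, 0.292], [-0.062, 0.998, 0.018], [-0.293, -0.001, -0.956]]
wrist_force: [-0.1, -1.3, 1.2]
gripper_width: 0.0117
```

```bash
python3 -c "
from h import *
report()"
```

```text
bar in cab mm [ 72.9   2.9 165.1] nose-down -0.0 yaw 0.02 F cab [-0.19 -1.29  1.17] M [-0.023  0.23  -0.023] w 11.7 t 23.3 j [-34.  16.  21. 130.  -8.  18.  87.]
```

>>> drive_tool(
  increments="0 0 0 0 0 0 16;0 0 0 0 0 0 24;0 0 0 0 0 0 40;0 0 0 0 0 0 44;0 0 0 0 0 0 44;0 0 0 0 0 0 44",
)

```text
time_s: 23.9
tool_pos: [0.5117, 0.0586, 0.1596]
ee_rot: [[-0.954, -0.065, 0.292], [-0.062, 0.998, 0.018], [-0.292, -0.001, -0.956]]
wrist_force: [0.2, -0.8, -0.7]
gripper_width: 0.044
```

Run:
```python
from h import *
report()
a=robot.grab_frame("wrist")[:,:,::-1];b=robot.grab_frame("scene")[:,:,::-1];cv2.imwrite("pics/s7.png",b)
cv2.imwrite("pics/c7.png",np.hstack([cv2.resize(a,(400,300)),cv2.resize(b[225:330,270:410],(400,300),interpolation=cv2.INTER_CUBIC)]))
```

```text
bar in cab mm [ 72.8   2.9 165. ] nose-down -0.0 yaw 0.02 F cab [ 0.1  -0.78 -0.69] M [-0.016  0.256 -0.016] w 44.0 t 23.9 j [-34.  16.  21. 130.  -8.  18.  87.]
```

View pics/c7.png

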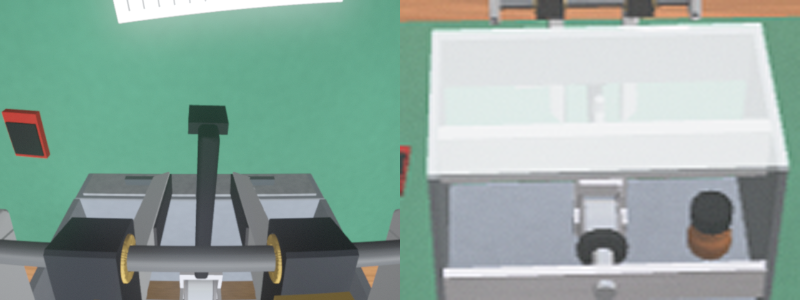

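The carrier hangs free: the handle lies clear between the open fingers (wrist panel, handle about 205, fingers 155/245) and the reel is against the buffer. Retracting.

>>> drive_tool(
  increments="0 0 -5 0 0 0 44;0 0 -10 0 0 0 44;0 0 -15 0 0 0 44;0 0 -20 0 0 0 44;0 0 -25 0 0 0 44;0 0 -25 0 0 0 44;0 0 -20 0 0 0 44;0 0 0 0 0 0 44;0 0 0 0 0 0 44;0 0 0 0 0 0 44",
)

```text
time_s: 25.0
tool_pos: [0.4764, 0.0563, 0.2738]
ee_rot: [[-0.954, -0.065, 0.291], [-0.062, 0.998, 0.018], [-0.292, -0.001, -0.956]]
wrist_force: [-0.1, -0.6, -0.2]
gripper_width: 0.0438
```

>>> drive_tool(
  increments="0 0 0 0 0 0 44;0 0 0 0 0 0 44;0 0 0 0 0 0 44;0 0 0 0 0 0 44;0 0 0 0 0 0 44;0 0 0 0 0 0 44;0 0 0 0 0 0 44;0 0 0 0 0 0 44;0 0 0 0 0 0 44;0 0 0 0 0 0 44",
)

```text
time_s: 26.0
tool_pos: [0.4766, 0.0564, 0.2744]
ee_rot: [[-0.954, -0.065, 0.292], [-0.062, 0.998, 0.018], [-0.292, -0.001, -0.956]]
wrist_force: [-0.2, 0.2, -0.2]
gripper_width: 0.044
```

Run:
```python
from h import *
report()
f=lambda:[robot.grab_frame("wrist"),robot.grab_frame("scene")]
a,b=f();
for _ in range(8): c,d=f()
print("diff px",[(np.abs(x.astype(int)-y).max(2)>40).sum() for x,y in((a,c),(b,d))])
a=c[:,:,::-1];b=d[:,:,::-1]
cv2.imwrite("pics/c8.png",np.hstack([cv2.resize(a,(400,300)),cv2.resize(b[225:330,270:410],(400,300),interpolation=cv2.INTER_CUBIC)]))
```

```text
bar in cab mm [ 37.7   3.  279.8] nose-down -0.0 yaw 0.02 F cab [-0.18  0.18 -0.17] M [-0.048  0.198  0.057] w 44.0 t 26.0 j [-44.  -0.  28. 129.   7.  35.  73.]
diff px [np.int64(0), np.int64(0)]
```

View pics/c8.png

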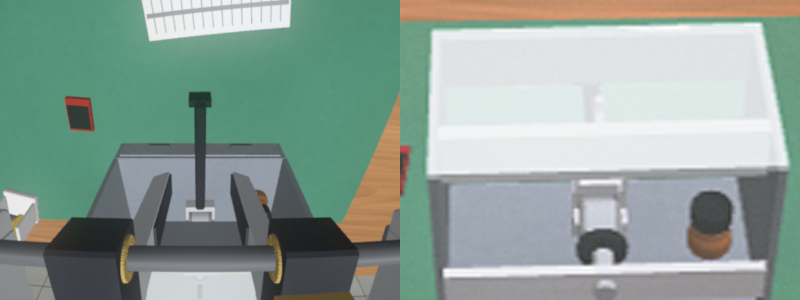

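The hand is clear, the carrier hangs level and straight with its reel at the buffer, and 8 later frames show no motion. Handing in.

```bash
python3 -c "
from bench import robot
print(robot.close_job())"
```

```text
the job is handed in; nothing more can be done
None
```

The carrier now hangs by its bar on the hook, released and still, and I handed the job in at about 26 s of the 69 s allowed. The hand-in gives no verdict, so the judged outcome is not confirmed.

- **Getting in:** I gripped the handle about 130 mm behind the axle rather than the suggested 150 mm. The carrier went in under the apron tipped 45° nose-down and came upright behind it.
- **Hook:** I felt the bar touch down with its axis at about 165.5 mm, so the hook sits roughly 2–3 mm below nominal. The camera view agreed with a low hook.
- **Buffer:** The reel met the buffer with the bar at about cabinet x = 73 mm. The push peaked at about 7 N, then I held it at 1–4 N and eased off before letting go.
- **Last checks:** The fingers were clear and the wrist force was near zero. Frames taken over nearly a second showed no motion, and the carrier looked level against the buffer. The breadboard, display and flux jar, which the last pictures show, looked undisturbed; I did not check the other bystanders again.
- **What disagreed:** The scene camera and my cabinet frame differed by 2–5 mm, mostly a camera offset and within tolerance. The planned 30° hand tilt hit a joint limit, so I gripped at 17° instead.

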